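Prop open the sample case on the desk

ROBOT

A 7-joint arm with a two-finger parallel gripper is mounted at the origin on the work surface. World frame = base frame: x ahead of the robot, y to its left, z up, the work surface at z = 0. Lengths are in m, angles in rad, forces in N, time in s.
With the tool pointing down it reaches from about 0.425 to 0.925 m from the base axis. Payload 6.8 kg.
Tool frame: the origin (TCP) lies midway between the tips of the shut fingers; the grasp point (between the pads) lies 19 mm behind it; z points along the fingers, y is the line along which they close (so a half turn about z gives the same grasp; the last joint's range is limited). The gripper opens to 85 mm and grips with 20 to 120 N. Pads are 22 mm wide; open, the fingers measure 114 mm over their backs; the gripper's body (76 mm by 85 mm) begins 54 mm behind the grasp point. The pads swing forward as they close: fully open they stand 13 mm farther back than shut.
Start: joints at [1.118, 0.477, 0.022, 1.555, -0.011, 1.109, -0.083], TCP at [0.228, -0.635, 0.231] pointing down, gripper open.
Joint ranges: [-2.96, 2.96], [-0.34, 2.1], [-1.41, 1.46], [0.24, 2.44], [-1.37, 4.51], [0.17, 1.92], [-2.96, 2.96]. Speed limits (rad/s): [2.39, 2.39, 3.14, 3.14, 3.14, 3.14, 3.14].

INTERFACE

Orientations are given as a unit quaternion [w, x, y, z].
In Python, from station import * gives the robot as it stands.
- The arm moves only by the shell command python3 -m creep 'ROWS' [FORCE]. ROWS is JSON, a list of rows, each a list of 7 numbers: the gripper command: -1 is shut, 1 is fully open, values between are in proportion, then the shift along the world's x, y, z in mm, then the turn, a rotation vector about the world's x, y, z in rad. A call has 1 to 5 rows; each row shifts and turns the commanded pose from where the row before left it; what a row does not reach is not made up. A row lasts 1/8 s, in which the tool goes at most 62.5 mm and 10.7 degrees, less where a joint would pass 70% of its speed; a pose out of reach is approached as far as the arm can. A call is refused whole if a number of a shift passes 62.5 or a number of a turn 0.188, either way. A call with a gripper value outside its range is refused whole. The fingers move at their own pace and stop on an object; FORCE is the grip in N (left out, the last holds). Time passes only in rows, so rows that do not move let the fingers close. It gives the time, the measured TCP pose, the force, the opening and the grip force at its end, in the units of the state.
- get_obs(): the state, without advancing time (a new reading comes with each control period).
- read_camera(name): name is "side" or "top"; returns (picture, depth): 384x512x3 uint8, red, green, blue; 384x512 float32, m along the optical axis (not along the pixel's ray), 0 where there is no reading.
- camera_params(name): a dict with "intrinsics" (3x3 intrinsics, pixels), "cam_to_world" (4x4, takes a point from camera to world coordinates). Camera axes: x right, y up, looking along -z (the intrinsics and any distortion apply to the point x, -y, -z); pixel columns grow to the right and rows downward; lengths in m; the calibration is good to about 2 mm. A picture is of the moment at which its call begins. camera_params takes no time and is no camera call.
- hand_in(): hands the job in; it is judged then, once.
The state is a dict: "t": time; "q": joint angles; "joint_vel": joint speeds; "joint_torque": joint torques, N m; "eef_pos": TCP position; "tool_rot": TCP orientation; "contact_force": force on the tool from outside, world axes, zero at the start; "torque": the same for the moment, N m; "gripper_width": opening from 0.0 (shut) to 1.0 (fully open); "grasp_force": force on a finger pad.
Only numpy, scipy, OpenCV 4.12 (cv2) and the standard library are available. Lean on these libraries where they do the work, as an engineer would, in place of code of your own. Each camera call takes 0.05 s, during which the arm holds its last target. There are 200 camera calls.

TASK

Prop open the lid of the grey sample case on the desk: swing the lid up and right back until it leans on its stop past upright, flip the metal stay inside the case up until it stands against its own stop just past upright, then take the lid again and lower it gently, without letting it drop, so that it rests propped on the tip of the stay. Let go, and leave the travel mug, water bottle, mouse and note block where they are.

Things in the scene. Friction and masses are not known exactly. Their poses are not given: they have to be found in the camera images.
- case: Grey plastic case, fixed, 150 mm deep (its x) by 204 wide (y) by 70 high, walls 6 mm; origin at the centre of its underside, x from the front (handle side) to the hinge side, z up. The lid is a plate 150 x 204 x 10 mm on its rim. Inside, prototypes lie below 22 mm; the folded stay crosses the middle, over an 8 mm wide rest 20 mm short of its tip (below 43 mm).
- lid (a joint): Lid angle in rad: 0 closed, 1.57 upright, 1.85 leaning back on its stop. The lid (about 0.3 kg) turns about the case's far top rim (parallel to the case's y); it falls shut by itself when let go below about 1.5 and falls back to its stop when let go above about 1.65. Resting on the raised stay it reads about 0.97.
- lid_handle (a point): Centre of the lid's handle bar: a round black bar, 10 mm thick and 110 mm long, parallel to the hinge, 40 mm in front of the lid's front edge, joined to the lid at the bar's two ends, so that the middle 95 mm are free with a 35 mm gap to the lid edge. Closed it is about 75 mm above the desk. It lies 190 mm from the hinge axis, 5 mm out of the lid's underside plane; being round, it can turn in a grip while the lid swings.
- lid_hinge (a point): Middle of the lid's hinge axis, on the case's far top rim, 70 mm above the desk.
- stay (a joint): Stay angle in rad: 0 to 0.08 folded (nearly level), 1.57 upright, 1.70 on its stop just past upright. It turns about an axis parallel to the case's x, stiff enough to stay where it is left (0.045 N m), but short of upright the lid's weight would fold it again.
- stay_pivot (a point): Pivot of the stay, in a bracket 28 mm wide inside the case, 50 mm above the desk. The stay is a steel bar, 125 mm from pivot to tip, 10 mm wide (along the case's x) and 8 mm thick; folded, it lies along the case's -y direction from here, and rises from that side.
- stay_tip (a point): Centre of the round rubber tip (radius 7 mm) at the free end of the stay; the lid's underside rests on it at the end.
- mug: Black travel mug, 76 mm across, 152 mm high, loose, beside the case; origin at the centre of its underside. Leave alone.
- bottle: Water bottle, 64 mm across, 190 mm high, loose, beside the case; origin at the centre of its underside. Leave alone.
- mouse: Black computer mouse, 105 x 60 x 34 mm, loose, beside the case; origin under its centre. Leave alone.
- notes: Block of note paper, 76 x 76 x 35 mm, loose, beside the case; origin under its centre. Leave alone.

How it is judged:
By the outcome, as a careful person would: the job done as asked, in the order asked, and still so for the second after the job is handed in, with the robot touching nothing.
It also fails if it takes over 59 s, if anything falls off the work surface, if the arm or the gripper's body presses on something with over 40 N, if the wrist force passes 120 N, or if a joint passes its speed limit or range.

## Working session

There is one attempt and no reset: what is moved stays moved. The work goes in short steps, Python scripts to look and compute and a shell command to move; the robot and the scene stay as the last step left them, time stands still between calls to the robot, and variables do not carry over. Pictures are saved under pics/ and viewed, at most 10 in all, crops included, and the job is handed in when it is done.

```bash
ls; mkdir -p pics; cat > h.py <<'E'
from station import *
import numpy as np, cv2
def pts(name,depth):
    P=camera_params(name);K=np.array(P["intrinsics"]);T=np.array(P["cam_to_world"])
    h,w=depth.shape;u,v=np.meshgrid(np.arange(w),np.arange(h))
    x=(u-K[0,2])/K[0,0]*depth;y=(v-K[1,2])/K[1,1]*depth
    c=np.stack([x,-y,-depth],-1)
    W=c@T[:3,:3].T+T[:3,3];W[depth==0]=np.nan
    return W
E
python3 - <<'E'
from h import *
for n in("side","top"):
    im,d=read_camera(n);np.savez(f"pics/{n}0.npz",im=im,d=d);cv2.imwrite(f"pics/{n}0.png",im[:,:,::-1])
    P=camera_params(n);print(n,P["intrinsics"],np.round(P["cam_to_world"],3).tolist(),[k for k in P])
o=get_obs();print({k:np.round(v,3).tolist() for k,v in o.items()})
E
```

```text
pics
side [[390.57365938   0.         263.64079748]
 [  0.         390.57365938 185.41193229]
 [  0.           0.           1.        ]] [[0.972, 0.16, -0.175, 0.352], [-0.236, 0.609, -0.757, -0.705], [-0.015, 0.776, 0.63, 0.695], [0.0, 0.0, 0.0, 1.0]] ['intrinsics', 'cam_to_world']
top [[420.01389552   0.         259.80318433]
 [  0.         420.01389552 182.61978188]
 [  0.           0.           1.        ]] [[0.015, 0.992, -0.125, 0.419], [-1.0, 0.013, -0.015, 0.031], [-0.014, 0.125, 0.992, 0.939], [0.0, 0.0, 0.0, 1.0]] ['intrinsics', 'cam_to_world']
{'t': 0.1, 'q': [1.118, 0.478, 0.022, 1.556, -0.011, 1.109, -0.083], 'joint_vel': [-0.001, -0.002, 0.0, -0.002, 0.001, 0.002, -0.001], 'joint_torque': [0.005, -59.776, 1.614, -28.195, 0.013, 0.005, 0.0], 'eef_pos': [0.228, -0.635, 0.23], 'tool_rot': [-0.001, 0.985, 0.172, -0.0], 'contact_force': [0.152, 0.614, 0.396], 'torque': [0.015, -0.01, 0.018], 'grasp_force': 0.0, 'gripper_width': 1.004}
```

View pics/side0.png

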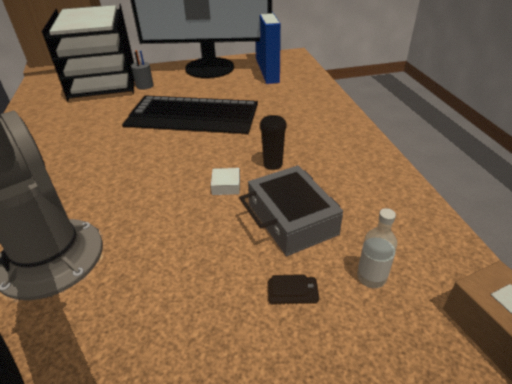

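View pics/top0.png

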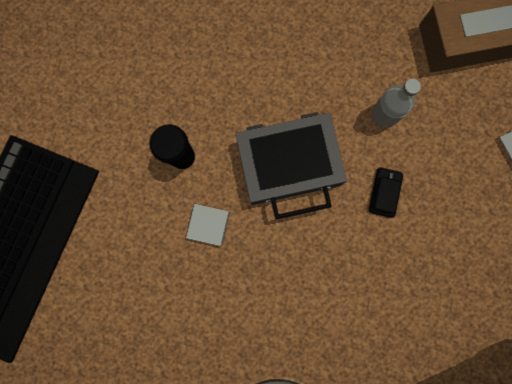

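The side view shows the case at about (293,208), the mug at (273,140), notes at (226,180), mouse at (293,290) and bottle at (377,250). In the top view the case is at (290,158), with its handle bar at (302,211) facing the robot, and the hinge at the far edge. Next I measure from depth.

```bash
python3 - <<'E'
from h import *
for n,ctr in(("top",(290,158)),("side",(293,200))):
    z=np.load(f"pics/{n}0.npz");W=pts(n,z["d"]);im=z["im"]
    X,Y,Z=W[...,0],W[...,1],W[...,2]
    m=((Z>0.06)&(Z<0.1)).astype(np.uint8)
    k,l,s,c=cv2.connectedComponentsWithStats(m)
    i=l[ctr[1],ctr[0]];M=l==i
    print(n,"lidZ",np.percentile(Z[M],[5,50,95]),s[i])
    # lid only: opening removes handle
    L=M&((Z>0.074))
    L=cv2.morphologyEx(L.astype(np.uint8),cv2.MORPH_OPEN,np.ones((13,13)))>0
    p=W[L][:,:2].astype(np.float32)*1000
    print(" lid rect",cv2.minAreaRect(p),p.mean(0))
    H=M&~cv2.dilate(L.astype(np.uint8),np.ones((9,9))).astype(bool)
    p=W[H]*1000;print(" rest",len(p),cv2.minAreaRect(p[:,:2].astype(np.float32)),p[:,2].mean())
    # other objects
    m=((Z>0.015)).astype(np.uint8)
    k,l,s,c=cv2.connectedComponentsWithStats(m)
    for j in range(1,k):
        if 80<s[j][4]<6000:
            q=W[l==j];print("  obj",s[j],np.round(q.min(0),3),np.round(q.max(0),3),np.round(np.median(q,0),3))
E
```

```text
top lidZ [0.07786394 0.08127641 0.08421415] [ 235  112  112  107 7569]
 lid rect ((583.75732421875, -16.891098022460938), (156.4158935546875, 204.6913604736328), 13.778645515441895) [578.79834  -18.024029]
 rest 501 ((555.7261352539062, -9.583030700683594), (197.90896606445312, 164.848388671875), 6.532142639160156) 79.76061477858954
  obj [ 420    0   92   71 5353] [ 0.797 -0.523  0.015] [ 0.927 -0.318  0.097] [ 0.857 -0.392  0.09 ]
  obj [ 371   79   50   49 1439] [ 0.664 -0.266  0.015] [ 0.725 -0.202  0.193] [ 0.685 -0.223  0.124]
  obj [ 149  124   46   45 1457] [0.557 0.186 0.015] [0.632 0.259 0.156] [0.588 0.216 0.151]
  obj [500 133  12  19  87] [ 0.612 -0.512  0.015] [ 0.654 -0.487  0.019] [ 0.635 -0.503  0.016]
  obj [ 369  168   34   49 1206] [ 0.465 -0.269  0.015] [ 0.571 -0.194  0.038] [ 0.516 -0.228  0.032]
  obj [ 62 175  17  26  84] [0.49  0.452 0.015] [0.547 0.483 0.018] [0.526 0.471 0.016]
  obj [ 186  204   43   42 1282] [0.397 0.113 0.016] [0.484 0.202 0.04 ] [0.441 0.157 0.035]
side lidZ [0.06762981 0.08063679 0.08309454] [ 239  165  104   74 4256]
 lid rect ((582.
[... 413 characters left out ...]
.403 0.604 0.022]
  obj [ 259  115   28   52 1127] [0.557 0.18  0.015] [0.63  0.255 0.155] [0.587 0.196 0.11 ]
  obj [ 239  165  104   87 5405] [ 0.453 -0.136  0.015] [0.679 0.096 0.086] [ 0.57  -0.059  0.08 ]
  obj [211 168  29  24 619] [0.396 0.108 0.015] [0.484 0.197 0.039] [0.439 0.142 0.034]
  obj [ 358  208   39   78 1984] [ 0.663 -0.27   0.015] [ 0.724 -0.212  0.192] [ 0.684 -0.254  0.11 ]
  obj [ 445  261   67  114 4505] [ 0.796 -0.496  0.015] [ 0.918 -0.323  0.096] [ 0.821 -0.397  0.088]
  obj [ 268  274   51   28 1231] [ 0.462 -0.273  0.015] [ 0.572 -0.197  0.037] [ 0.514 -0.243  0.032]
  obj [  0 334  25  50 680] [ 0.261 -0.626  0.527] [ 0.279 -0.591  0.564] [ 0.272 -0.61   0.548]
```

```bash
cat >> h.py <<'E'
PSI=np.radians(13.8);C=np.array([.583,-.018,0.])
XC=np.array([np.cos(PSI),np.sin(PSI),0]);YC=np.array([-np.sin(PSI),np.cos(PSI),0])
def tocase(W): 
    D=W-C; return np.stack([D@XC,D@YC,W[...,2]],-1)
E
python3 - <<'E'
from h import *
for n in("top","side"):
    z=np.load(f"pics/{n}0.npz");W=tocase(pts(n,z["d"]))
    x,y,Z=W[...,0],W[...,1],W[...,2]
    m=(x<-.1)&(x>-.14)&(abs(y)<.04)&(Z>.06)
    print(n,"bar mid",W[m].mean(0),m.sum(),W[m].min(0),W[m].max(0))
    b=np.polyfit(y[m],x[m],1);print(" slope",b)
    m=(x<-.085)&(x>-.14)&(abs(y)<.09)&(Z>.055);print(" y range",np.percentile(y[m],[1,99]))
    for lo,hi in((-.08,-.02),(.02,.08)):
        m=(y>lo)&(y<hi)&(Z>.074)&(x>-.09);print(" lid x",np.percentile(x[m],[.5,99.5]))
    m=(abs(x)<.05)&(Z>.076);print(" lid y",np.percentile(y[m],[.5,99.5]))
E
```

```text
top bar mid [-0.1155279   0.00039535  0.07957168] 190 [-0.12061546 -0.03951127  0.07421335] [-0.11010175  0.03978909  0.08474969]
 slope [ 0.01384803 -0.11553338]
 y range [-0.05708162  0.06145681]
 lid x [-0.08551349  0.07972384]
 lid x [-0.08530722  0.08062577]
 lid y [-0.25328226  0.25121581]
side bar mid [-0.11806957 -0.00068006  0.07868389] 110 [-0.12200067 -0.03863912  0.07349885] [-0.11186083  0.03900172  0.08259154]
 slope [ 0.00999935 -0.11806277]
 y range [-0.06034192  0.05752899]
 lid x [-0.0860464  0.0778224]
 lid x [-0.08632902  0.0781356 ]
 lid y [-0.26967577  1.07476943]
```

```bash
python3 -m creep '[[-0.2,15,37,0,0,0,0.183],[-0.2,15,37,0,0,0,0.183],[-0.2,15,37,0,0,0,0.183],[-0.2,15,37,0,0,0,0.183],[-0.2,15,37,0,0,0,0.183]]'; python3 -m creep '[[-0.2,15,37,0,0,0,0.183],[-0.2,15,37,0,0,0,0.183],[-0.2,15,37,0,0,0,0.183],[-0.2,15,37,0,0,0,0],[-0.2,15,37,0,0,0,0]]'
```

```text
t: 0.72
eef_pos: [0.3034, -0.4488, 0.231]
tool_rot: [-0.0, 0.806, 0.591, -0.0]
contact_force: [0.4, -0.5, -0.0]
gripper_width: 0.4
grasp_force: 0.0
t: 1.35
eef_pos: [0.3782, -0.264, 0.2311]
tool_rot: [-0.0, 0.618, 0.786, -0.0]
contact_force: [1.0, 0.6, 0.1]
gripper_width: 0.397
grasp_force: 0.0
```

```bash
python3 -m creep '[[-0.2,18,44,0,0,0,0],[-0.2,18,44,0,0,0,0],[-0.2,18,44,0,0,0,0],[-0.2,19,43,0,0,0,0],[-0.2,19,43,0,0,0,0]]'; python3 -m creep '[[-0.2,0,0,-20,0,0,0],[-0.2,0,0,-40,0,0,0],[-0.2,0,0,-35,0,0,0],[-0.2,0,0,0,0,0,0]]'
python3 - <<'E'
from h import *
im,d=read_camera("side");cv2.imwrite("pics/s1.png",cv2.resize(im[130:290,180:390,::-1],None,fx=3.5,fy=3.5))
E
```

```text
t: 1.98
eef_pos: [0.4703, -0.046, 0.2312]
tool_rot: [-0.0, 0.618, 0.786, -0.0]
contact_force: [0.9, -0.6, -0.1]
gripper_width: 0.396
grasp_force: 0.0
t: 2.48
eef_pos: [0.4679, -0.0472, 0.1342]
tool_rot: [-0.003, 0.618, 0.786, -0.001]
contact_force: [-0.4, -0.3, 0.3]
gripper_width: 0.402
grasp_force: 0.0
```

View pics/s1.png

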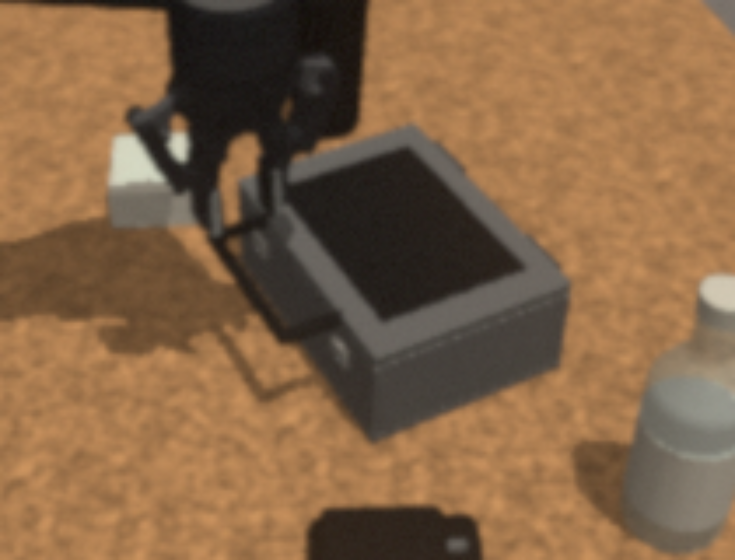

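The fingers are above the bar's middle, straddling it (crop ~(240,230)), with the lid closed and nothing near. I descend and check.

```bash
python3 -m creep '[[-0.2,1,1,-30,0,0,0],[-0.2,0,0,-30,0,0,0],[-0.2,0,0,-19,0,0,0],[-0.2,0,0,0,0,0,0]]'
python3 - <<'E'
from h import *
print(np.round(get_obs()["q"],3))
E
```

```text
t: 3.02
eef_pos: [0.4715, -0.0464, 0.0578]
tool_rot: [-0.0, 0.618, 0.786, -0.0]
contact_force: [-0.3, -0.1, 0.1]
gripper_width: 0.402
grasp_force: 0.0
[ 0.402  0.461 -0.524  2.136  0.385  0.635 -0.153]
```

```bash
python3 -m creep '[[-1,0,0,0,0,0,0],[-1,0,0,0,0,0,0],[-1,0,0,0,0,0,0],[-1,0,0,0,0,0,0]]' 25
python3 - <<'E'
from h import *
# planned handle path relative to grasp, world mm, lever 190, bar 5 above hinge plane
psi=np.radians(13.4);a0=np.arctan2(5,190);r=np.hypot(5,190)
p=None
for th in np.r_[0,np.arange(.1,1.86,.1),1.85]:
    q=np.array([-r*np.cos(th+a0)*np.cos(psi),-r*np.cos(th+a0)*np.sin(psi),r*np.sin(th+a0)])
    if p is not None: print(round(th,2),np.round(q-p,1),"cum",np.round(q-q0,0))
    else:q0=q
    p=q
E
```

```text
t: 3.52
eef_pos: [0.4703, -0.0469, 0.0586]
tool_rot: [0.0, 0.619, 0.786, -0.001]
contact_force: [-5.0, -1.0, 6.6]
gripper_width: 0.105
grasp_force: 24.5
0.1 [ 1.4  0.3 18.9] cum [ 1.  0. 19.]
0.2 [ 3.2  0.8 18.7] cum [ 5.  1. 38.]
0.3 [ 5.   1.2 18.3] cum [10.  2. 56.]
0.4 [ 6.8  1.6 17.7] cum [16.  4. 74.]
0.5 [ 8.5  2.  16.9] cum [25.  6. 90.]
0.6 [10.1  2.4 15.9] cum [ 35.   8. 106.]
0.7 [11.6  2.8 14.8] cum [ 47.  11. 121.]
0.8 [12.9  3.1 13.6] cum [ 60.  14. 135.]
0.9 [14.2  3.4 12.2] cum [ 74.  18. 147.]
1.0 [15.3  3.6 10.6] cum [ 89.  21. 158.]
1.1 [16.3  3.9  9. ] cum [105.  25. 167.]
1.2 [17.1  4.1  7.3] cum [122.  29. 174.]
1.3 [17.7  4.2  5.5] cum [140.  33. 179.]
1.4 [18.1  4.3  3.7] cum [158.  38. 183.]
1.5 [18.4  4.4  1.8] cum [177.  42. 185.]
1.6 [18.5  4.4 -0.1] cum [195.  46. 185.]
1.7 [18.4  4.4 -2. ] cum [213.  51. 183.]
1.8 [18.1  4.3 -3.9] cum [232.  55. 179.]
1.85 [ 8.9  2.1 -2.6] cum [240.  57. 176.]
```

```bash
python3 -m creep '[[-1,1.4,0.3,18.9,0,0,0],[-1,3.2,0.8,18.7,0,0,0],[-1,5,1.2,18.3,0,0,0],[-1,6.8,1.6,17.7,0,0,0],[-1,0,0,0,0,0,0]]'
```

```text
t: 4.15
eef_pos: [0.486, -0.0432, 0.1325]
tool_rot: [-0.0, 0.619, 0.786, -0.002]
contact_force: [-5.8, -2.0, 1.1]
gripper_width: 0.101
grasp_force: 24.7
```

```bash
python3 -m creep '[[-1,8,2,16.9,0,0,0],[-1,10,2.4,15.9,0,0,0],[-1,11.6,2.8,14.8,0,0,0],[-1,12.9,3.1,13.6,0,0,0],[-1,14.2,3.4,12.2,0,0,0]]'; python3 -m creep '[[-1,15.3,3.6,10.6,0,0,0],[-1,16.3,3.9,9,0,0,0],[-1,17.1,4.1,7.3,0,0,0],[-1,17.7,4.2,5.5,0,0,0],[-1,0,0,0,0,0,0]]'
python3 - <<'E'
from h import *
im,d=read_camera("side");cv2.imwrite("pics/s2.png",cv2.resize(im[90:290,170:390,::-1],None,fx=3,fy=3))
E
```

```text
t: 4.78
eef_pos: [0.5409, -0.0305, 0.2061]
tool_rot: [-0.002, 0.619, 0.786, -0.004]
contact_force: [-8.7, -3.4, 9.2]
gripper_width: 0.103
grasp_force: 25.3
t: 5.4
eef_pos: [0.6123, -0.0137, 0.2394]
tool_rot: [0.002, 0.619, 0.786, 0.001]
contact_force: [-3.2, -2.9, 10.0]
gripper_width: 0.103
grasp_force: 26.5
```

View pics/s2.png

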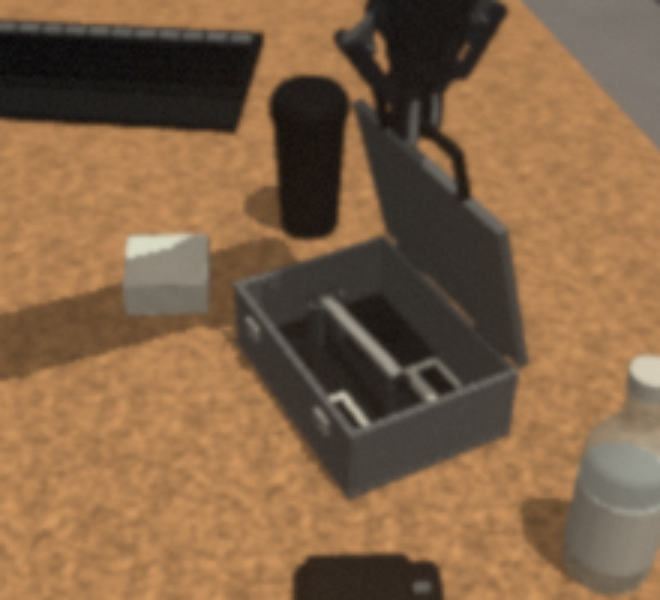

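The lid is near 1.3 rad and held, and the pale stay shows inside the case, from (325,300) to (395,370). Continuing to the stop.

```bash
python3 -m creep '[[-1,18.1,4.3,3.7,0,0,0],[-1,18.4,4.4,1.8,0,0,0],[-1,18.5,4.4,0,0,0,0],[-1,18.4,4.4,-2,0,0,0],[-1,14,3.4,-3,0,0,0]]'; python3 -m creep '[[-1,7,2,-2,0,0,0],[-1,5,1,-1.5,0,0,0],[-1,0,0,0,0,0,0]]'
```

```text
t: 6.08
eef_pos: [0.6988, 0.0066, 0.2381]
tool_rot: [0.001, 0.619, 0.786, -0.0]
contact_force: [0.3, -3.9, 1.8]
gripper_width: 0.1
grasp_force: 26.6
t: 6.45
eef_pos: [0.7107, 0.0095, 0.2344]
tool_rot: [0.001, 0.619, 0.786, -0.0]
contact_force: [1.2, -5.2, 2.8]
gripper_width: 0.103
grasp_force: 26.8
```

```bash
python3 -m creep '[[-0.2,0,0,0,0,0,0],[-0.2,0,0,0,0,0,0],[-0.2,0,0,20,0,0,0],[-0.2,0,0,40,0,0,0],[-0.2,0,0,20,0,0,0]]' ; python3 -m creep '[[-0.2,0,40,0,0,0,0],[-0.2,0,40,0,0,0,0],[-0.2,0,0,0,0,0,0]]'
python3 - <<'E'
from h import *
for n,b in(("side",(slice(90,290),slice(170,390))),("top",(slice(60,240),slice(200,400)))):
    im,d=read_camera(n);np.savez(f"pics/{n}3.npz",im=im,d=d);cv2.imwrite(f"pics/{n}3.png",cv2.resize(im[b][:,:,::-1],None,fx=3,fy=3))
a,b=cv2.imread("pics/side3.png"),cv2.imread("pics/top3.png")
c=np.zeros((600,660,3),np.uint8)
cv2.imwrite("pics/both3.png",cv2.resize(np.hstack([a[:540],b]),(800,343)))
E
```

```text
t: 7.08
eef_pos: [0.711, 0.0119, 0.3176]
tool_rot: [0.001, 0.618, 0.786, 0.002]
contact_force: [0.2, 0.2, 0.2]
gripper_width: 0.4
grasp_force: 0.0
t: 7.45
eef_pos: [0.7089, 0.0968, 0.3144]
tool_rot: [-0.001, 0.615, 0.788, 0.001]
contact_force: [0.2, 0.4, -0.9]
gripper_width: 0.397
grasp_force: 0.0
```

View pics/both3.png

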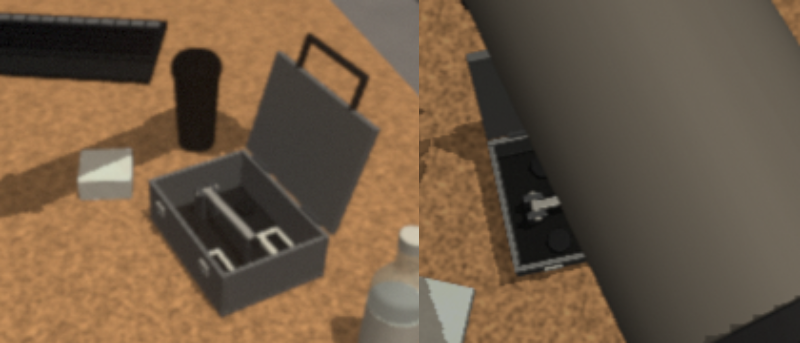

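The lid leans back on its stop (left panel). The stay runs from (205,190) to (250,235), and the top view is mostly hidden by the arm. Measuring the stay from side depth:

```bash
python3 - <<'E'
from h import *
z=np.load("pics/side3.npz");W=tocase(pts("side",z["d"]))*1000;im=z["im"].astype(int)
x,y,Z=W[...,0],W[...,1],W[...,2]
inn=(abs(x)<66)&(abs(y)<94)&(Z<68)
m=inn&(Z>44)
k,l,s,c=cv2.connectedComponentsWithStats(m.astype(np.uint8))
for j in range(1,k):
    if s[j][4]>8:
        q=W[l==j];print(s[j],np.round(q.min(0)),np.round(q.max(0)),np.round(np.median(q,0)))
        if s[j][4]>60:
          for a in range(-90,95,10):
            t=q[(q[:,1]>=a)&(q[:,1]<a+10)]
            if len(t): print("   y",a,len(t),"x",np.round(np.percentile(t[:,0],[5,50,95])),"z",np.round(np.percentile(t[:,2],[5,50,95])))
# lid: angle
m=(x>60)&(x<140)&(abs(y)<80)&(Z>90)&(Z<210)
q=W[m];b=np.polyfit(q[:,2],q[:,0],1);print("lid dx/dz",b,"angle",np.pi/2+np.arctan(b[0]),"x at z70",np.polyval(b,70))
# bright
m=inn&(im.sum(-1)>330);print("bright",m.sum(),np.round(np.percentile(W[m],[2,50,98],axis=0)))
E
```

```text
[288 174   5   6  10] [40. 93. 45.] [54. 94. 66.] [50. 93. 56.]
[280 176   3   7  11] [16. 92. 45.] [22. 94. 65.] [20. 93. 55.]
[272 186  35  34 256] [-22. -67.  46.] [10. 74. 67.] [-9. 13. 56.]
   y -70 22 x [-14.  -9.  -4.] z [56. 62. 66.]
   y -60 13 x [-13. -11.  -4.] z [59. 63. 66.]
   y -50 16 x [-13.  -9.  -4.] z [57. 62. 63.]
   y -40 15 x [-12. -10.  -4.] z [56. 61. 63.]
   y -30 16 x [-13. -10.  -4.] z [56. 60. 61.]
   y -20 15 x [-12. -10.  -4.] z [53. 59. 62.]
   y -10 14 x [-12. -10.  -3.] z [53. 58. 60.]
   y 0 11 x [-12.  -8.  -5.] z [55. 58. 60.]
   y 10 16 x [-12.  -8.  -1.] z [52. 57. 58.]
   y 20 14 x [-11.  -7.  -2.] z [53. 56. 58.]
   y 30 14 x [-12. -10.  -3.] z [50. 55. 57.]
   y 40 13 x [-11.  -8.  -2.] z [49. 53. 55.]
   y 50 38 x [-20. -10.   6.] z [46. 53. 56.]
   y 60 31 x [-22.  -8.   7.] z [48. 53. 56.]
   y 70 8 x [-20. -15.   3.] z [49. 54. 55.]
lid dx/dz [ 0.2865409  53.28767375] angle 1.8498600495256632 x at z70 73.34553693328863
bright 259 [[-40. -54.  10.]
 [ -5. -22.  19.]
 [ 59.  61.  63.]]
```

```bash
python3 -m creep '[[-0.2,-26,-28,0,0,0,0],[-0.2,-26,-28,0,0,0,0],[-0.2,-26,-28,0,0,0,0],[-0.2,-26,-28,0,0,0,0],[-0.2,-25,-28,0,0,0,0]]'; python3 -m creep '[[-0.2,0,0,-50,0,0,0],[-0.2,0,0,-50,0,0,0],[-0.2,0,0,-20,0,0,0],[-0.2,0,0,0,0,0,0],[-0.2,0,0,0,0,0,0]]'
```

```text
t: 8.18
eef_pos: [0.58, -0.0519, 0.3139]
tool_rot: [0.0, 0.619, 0.785, -0.0]
contact_force: [0.1, -0.7, -0.2]
gripper_width: 0.402
grasp_force: 0.0
t: 8.8
eef_pos: [0.5825, -0.0489, 0.1957]
tool_rot: [0.001, 0.618, 0.786, 0.001]
contact_force: [-0.9, -0.7, 0.6]
gripper_width: 0.399
grasp_force: 0.0
```

```bash
python3 -m creep '[[-0.2,-1,4,-40,0,0,0],[-0.2,0,0,-45,0,0,0],[-0.2,0,0,-30,0,0,0],[-0.2,0,0,0,0,0,0]]'
python3 - <<'E'
from h import *
im,d=read_camera("side");cv2.imwrite("pics/s4.png",cv2.resize(im[130:270,220:360,::-1],None,fx=4,fy=4))
E
```

```text
t: 9.3
eef_pos: [0.5798, -0.045, 0.0784]
tool_rot: [-0.001, 0.618, 0.786, -0.0]
contact_force: [0.5, 0.4, -0.4]
gripper_width: 0.398
grasp_force: 0.0
```

View pics/s4.png

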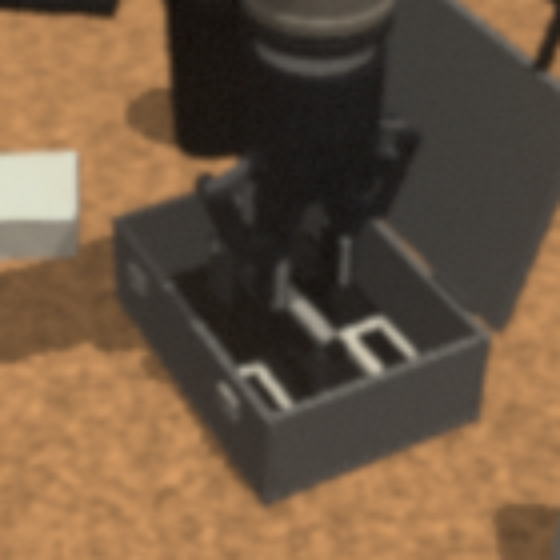

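The fingertips, (280,305) and (345,285), straddle the stay strip at (310,310). Descending and gripping.

```bash
python3 -m creep '[[-0.2,0,0,-20,0,0,0],[-0.2,0,0,-17,0,0,0],[-0.2,0,0,0,0,0,0]]'; python3 -m creep '[[-1,0,0,0,0,0,0],[-1,0,0,0,0,0,0],[-1,0,0,0,0,0,0],[-1,0,0,0,0,0,0]]' 25
python3 - <<'E'
import numpy as np
psi=np.radians(13.4)
for r in(87,):
    p=None;c=[]
    for th in np.r_[.08,np.arange(.2,1.71,.1),1.72]:
        q=np.array([-r*np.cos(th)*-np.sin(psi),-r*np.cos(th)*np.cos(psi),r*np.sin(th)])
        if p is not None: print(round(th,2),np.round(q-p,1),np.round(q-q0))
        else:q0=q
        p=q
E
```

```text
t: 9.72
eef_pos: [0.5789, -0.0451, 0.0403]
tool_rot: [-0.001, 0.618, 0.786, -0.001]
contact_force: [-0.2, -0.0, -0.0]
gripper_width: 0.398
grasp_force: 0.0
t: 10.22
eef_pos: [0.5825, -0.0443, 0.0429]
tool_rot: [0.002, 0.618, 0.786, 0.002]
contact_force: [5.2, 2.4, -0.9]
gripper_width: 0.11
grasp_force: 29.5
0.2 [-0.3  1.4 10.3] [-0.  1. 10.]
0.3 [-0.5  2.1  8.4] [-1.  4. 19.]
0.4 [-0.7  2.9  8.2] [-2.  6. 27.]
0.5 [-0.9  3.7  7.8] [-2. 10. 35.]
0.6 [-1.1  4.4  7.4] [-3. 15. 42.]
0.7 [-1.2  5.1  6.9] [-5. 20. 49.]
0.8 [-1.4  5.8  6.4] [-6. 25. 55.]
0.9 [-1.5  6.4  5.7] [-8. 32. 61.]
1.0 [-1.6  6.9  5.1] [-9. 39. 66.]
1.1 [-1.7  7.3  4.3] [-11.  46.  71.]
1.2 [-1.8  7.7  3.6] [-13.  54.  74.]
1.3 [-1.9  8.   2.7] [-15.  62.  77.]
1.4 [-2.   8.3  1.9] [-17.  70.  79.]
1.5 [-2.   8.4  1. ] [-19.  78.  80.]
1.6 [-2.   8.5  0.2] [-21.  87.  80.]
1.7 [-2.   8.4 -0.7] [-23.  95.  79.]
1.72 [-0.4  1.7 -0.2] [-23.  97.  79.]
```

```bash
python3 -m creep '[[-1,-0.3,1.4,10.3,0,0,0],[-1,-0.5,2.1,8.4,0,0,0],[-1,-0.7,2.9,8.2,0,0,0],[-1,-0.9,3.7,7.8,0,0,0],[-1,0,0,0,0,0,0]]';python3 -m creep '[[-1,-1.1,4.4,7.4,0,0,0],[-1,-1.2,5.1,6.9,0,0,0],[-1,-1.4,5.8,6.4,0,0,0],[-1,0,0,0,0,0,0]]'
```

```text
t: 10.85
eef_pos: [0.58, -0.0337, 0.0779]
tool_rot: [0.002, 0.618, 0.786, 0.002]
contact_force: [5.8, 3.1, -2.0]
gripper_width: 0.109
grasp_force: 28.9
t: 11.35
eef_pos: [0.5764, -0.0187, 0.0985]
tool_rot: [0.002, 0.618, 0.786, 0.002]
contact_force: [6.7, 2.3, -1.5]
gripper_width: 0.108
grasp_force: 28.6
```

```bash
python3 - <<'E'
from h import *
im,d=read_camera("side");cv2.imwrite("pics/s5.png",cv2.resize(im[130:270,220:360,::-1],None,fx=4,fy=4))
o=get_obs();print(np.round(o["torque"],2),np.round(o["contact_force"],1))
E
```

```text
[ 0.39 -1.36 -0.11] [ 4.8  1.7 -1.2]
```

View pics/s5.png

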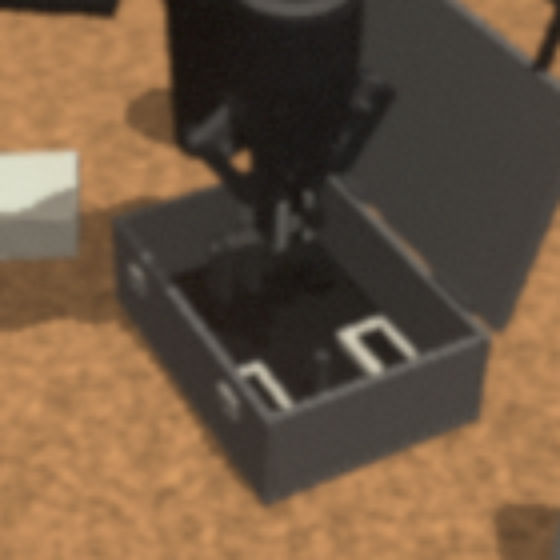

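The stay has left its rest (visible bare at (322,365)) and is in the grip. Continuing to its stop.

```bash
python3 -m creep '[[-1,-1.5,6.4,5.7,0,0,0],[-1,-1.6,6.9,5.1,0,0,0],[-1,-1.7,7.3,4.3,0,0,0],[-1,-1.8,7.7,3.6,0,0,0],[-1,0,0,0,0,0,0]]';python3 -m creep '[[-1,-1.9,8,2.7,0,0,0],[-1,-2,8.3,1.9,0,0,0],[-1,-2,8.4,1,0,0,0],[-1,0,0,0,0,0,0]]'
```

```text
t: 12.02
eef_pos: [0.57, 0.0087, 0.1174]
tool_rot: [0.002, 0.618, 0.786, 0.002]
contact_force: [7.1, 0.2, 1.1]
gripper_width: 0.108
grasp_force: 28.0
t: 12.52
eef_pos: [0.5644, 0.0329, 0.1235]
tool_rot: [0.003, 0.618, 0.786, 0.002]
contact_force: [5.5, -1.6, 5.8]
gripper_width: 0.11
grasp_force: 27.4
```

```bash
python3 -m creep '[[-1,-2,8.5,0.5,0,0,0],[-1,-2,8.4,-0.4,0,0,0],[-1,0,0,0,0,0,0]]';python3 -m creep '[[-1,-0.7,3,0,0,0,0],[-1,0,0,0,0,0,0]]';python3 -m creep '[[-1,-0.7,3,0,0,0,0],[-1,0,0,0,0,0,0]]'
```

```text
t: 12.9
eef_pos: [0.5603, 0.0501, 0.1235]
tool_rot: [0.003, 0.618, 0.786, 0.002]
contact_force: [5.7, -1.6, 4.2]
gripper_width: 0.111
grasp_force: 26.3
t: 13.15
eef_pos: [0.5597, 0.0525, 0.1233]
tool_rot: [0.003, 0.618, 0.786, 0.002]
contact_force: [5.6, -1.4, 3.0]
gripper_width: 0.111
grasp_force: 25.8
t: 13.4
eef_pos: [0.559, 0.0553, 0.1231]
tool_rot: [0.003, 0.618, 0.786, 0.002]
contact_force: [6.8, -1.5, 1.7]
gripper_width: 0.108
grasp_force: 24.3
```

```bash
python3 -m creep '[[-1,-0.7,3,-0.2,0,0,0],[-1,0,0,0,0,0,0]]';python3 -m creep '[[-1,-0.7,3,-0.3,0,0,0],[-1,0,0,0,0,0,0]]';python3 -m creep '[[-1,-0.7,3,-0.3,0,0,0],[-1,0,0,0,0,0,0]]'
```

```text
t: 13.65
eef_pos: [0.5583, 0.0585, 0.1228]
tool_rot: [0.002, 0.618, 0.786, 0.002]
contact_force: [7.5, -0.7, 0.4]
gripper_width: 0.106
grasp_force: 22.0
t: 13.9
eef_pos: [0.5575, 0.0618, 0.1224]
tool_rot: [0.002, 0.618, 0.786, 0.002]
contact_force: [8.4, -0.2, -0.8]
gripper_width: 0.109
grasp_force: 19.1
t: 14.15
eef_pos: [0.5567, 0.0653, 0.1219]
tool_rot: [0.002, 0.618, 0.786, 0.002]
contact_force: [9.0, 1.6, -1.0]
gripper_width: 0.105
grasp_force: 16.0
```

```bash
python3 -m creep '[[-0.2,0,0,0,0,0,0],[-0.2,0,0,0,0,0,0],[-0.2,0,0,20,0,0,0],[-0.2,0,0,40,0,0,0],[-0.2,0,0,50,0,0,0]]' 25; python3 -m creep '[[-0.2,0,0,30,0,0,0],[-0.2,0,0,0,0,0,0]]'
python3 - <<'E'
from h import *
im,d=read_camera("side");np.savez("pics/side6.npz",im=im,d=d);W=tocase(pts("side",d))*1000
x,y,Z=W[...,0],W[...,1],W[...,2]
m=(x>-45)&(x<25)&(y>0)&(y<100)&(Z>60)&(Z<200)
k,l,s,c=cv2.connectedComponentsWithStats(m.astype(np.uint8))
for j in range(1,k):
    if s[j][4]>15:
        q=W[l==j];print(s[j])
        for a in range(60,200,10):
            t=q[(q[:,2]>=a)&(q[:,2]<a+10)]
            if len(t): print("  z",a,len(t),"x",np.round(np.percentile(t[:,0],[5,50,95])),"y",np.round(np.percentile(t[:,1],[5,50,95])))
cv2.imwrite("pics/s6.png",cv2.resize(im[90:270,200:380,::-1],None,fx=3.3,fy=3.3))
E
```

```text
t: 14.78
eef_pos: [0.5531, 0.0653, 0.2324]
tool_rot: [-0.001, 0.618, 0.786, -0.0]
contact_force: [1.3, 0.2, -0.0]
gripper_width: 0.403
grasp_force: 0.0
t: 15.02
eef_pos: [0.5554, 0.066, 0.2647]
tool_rot: [0.002, 0.618, 0.786, 0.002]
contact_force: [0.8, 0.5, 0.1]
gripper_width: 0.398
grasp_force: 0.0
[259 145  24  44 285]
  z 60 84 x [-42. -11.  21.] y [61. 96. 98.]
  z 70 30 x [-36.  -8.  -0.] y [60. 66. 99.]
  z 80 12 x [-11.  -8.  -4.] y [62. 65. 68.]
  z 90 14 x [-11.  -8.  -3.] y [63. 64. 69.]
  z 100 15 x [-11.  -9.  -3.] y [62. 66. 73.]
  z 110 19 x [-11.  -8.  -2.] y [64. 67. 73.]
  z 120 16 x [-11.  -7.  -1.] y [66. 68. 73.]
  z 130 16 x [-11.  -7.  -1.] y [66. 68. 73.]
  z 140 20 x [-11.  -7.  -2.] y [67. 68. 74.]
  z 150 16 x [-11.  -7.  -2.] y [68. 71. 72.]
  z 160 16 x [-11.  -8.  -4.] y [70. 71. 76.]
  z 170 25 x [-12.  -8.  -0.] y [69. 72. 77.]
  z 180 2 x [-7. -6. -6.] y [70. 73. 76.]
```

View pics/s6.png

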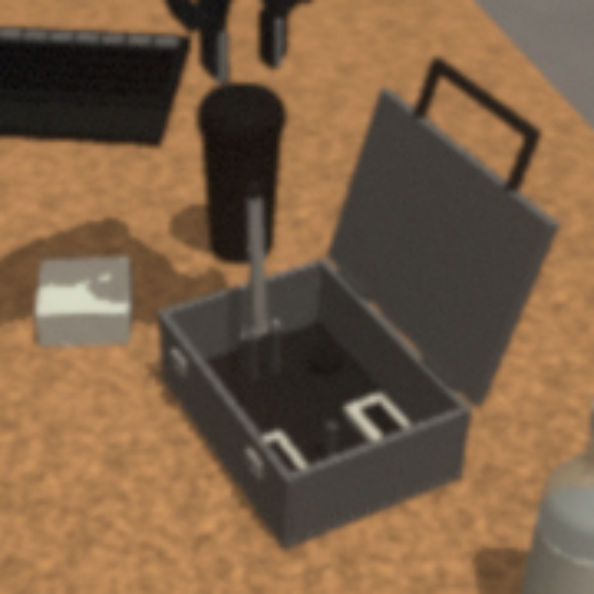

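The stay stands upright (tip near (255,200)) but may be a hair short of its stop. I nudge it with shut fingers from the -y side until I feel the stop.

```bash
python3 -m creep '[[-1,7,-29,0,0,0,0],[-1,7,-29,0,0,0,0],[-1,0,0,-40,0,0,0],[-1,0,0,-50,0,0,0],[-1,0,0,-15,0,0,0]]'; python3 -m creep '[[-1,0,0,0,0,0,0],[-1,-2.5,10,0,0,0,0],[-1,-2.5,10,0,0,0,0],[-1,0,0,0,0,0,0]]'; python3 -m creep '[[-1,-1.2,5,0,0,0,0],[-1,0,0,0,0,0,0]]'; python3 -m creep '[[-1,-1.2,5,0,0,0,0],[-1,0,0,0,0,0,0]]'
```

```text
t: 15.7
eef_pos: [0.565, 0.0068, 0.1522]
tool_rot: [-0.003, 0.618, 0.786, -0.002]
contact_force: [0.8, 0.3, 0.7]
gripper_width: -0.0
grasp_force: 0.0
t: 16.2
eef_pos: [0.5632, 0.0291, 0.1569]
tool_rot: [0.001, 0.617, 0.787, 0.001]
contact_force: [0.6, -0.0, -0.6]
gripper_width: 0.004
grasp_force: 0.0
t: 16.45
eef_pos: [0.5617, 0.0327, 0.1559]
tool_rot: [0.0, 0.618, 0.786, 0.0]
contact_force: [-0.6, -0.4, 0.7]
gripper_width: -0.002
grasp_force: 0.0
t: 16.7
eef_pos: [0.5604, 0.0377, 0.1557]
tool_rot: [-0.0, 0.618, 0.786, 0.0]
contact_force: [-0.4, -0.5, -0.7]
gripper_width: 0.002
grasp_force: 0.0
```

```bash
for i in 1; do python3 -m creep '[[-1,-0.7,3,0,0,0,0],[-1,0,0,0,0,0,0]]'; done; python3 -m creep '[[-1,-0.5,2,0,0,0,0],[-1,0,0,0,0,0,0]]'; python3 -m creep '[[-1,-0.5,2,0,0,0,0],[-1,0,0,0,0,0,0]]'; python3 -m creep '[[-1,-0.5,2,0,0,0,0],[-1,0,0,0,0,0,0]]' 
```

```text
t: 16.95
eef_pos: [0.5598, 0.0406, 0.1557]
tool_rot: [-0.0, 0.618, 0.786, 0.0]
contact_force: [1.3, -0.3, -0.2]
gripper_width: -0.0
grasp_force: 0.0
t: 17.2
eef_pos: [0.5596, 0.0413, 0.1557]
tool_rot: [0.0, 0.619, 0.786, -0.0]
contact_force: [1.3, -4.2, -0.3]
gripper_width: -0.0
grasp_force: 1.9
t: 17.45
eef_pos: [0.5595, 0.0415, 0.1557]
tool_rot: [0.001, 0.619, 0.785, -0.001]
contact_force: [3.0, -8.1, 0.4]
gripper_width: 0.002
grasp_force: 4.1
t: 17.7
eef_pos: [0.5594, 0.0418, 0.1557]
tool_rot: [0.002, 0.62, 0.785, -0.002]
contact_force: [3.0, -10.7, 0.5]
gripper_width: 0.0
grasp_force: 6.1
```

Stop confirmed: the force builds to 11 N with no motion. Backing off and going over the lid handle.

```bash
python3 -m creep '[[-1,4,-16,0,0,0,0],[-0.2,0,0,40,0,0,0],[-0.2,0,0,60,0,0,0],[-0.2,0,0,60,0,0,0],[-0.2,0,0,10,0,0,0]]'; python3 -m creep '[[-0.2,35,-5,0,0,0,0],[-0.2,40,-5,0,0,0,0],[-0.2,40,-5,0,0,0,0],[-0.2,30,-5,0,0,0,0],[-0.2,0,0,0,0,0,0]]';python3 -m creep '[[-0.2,0,0,0,0,0,0]]'
```

```text
t: 18.32
eef_pos: [0.5643, 0.0317, 0.3305]
tool_rot: [0.003, 0.618, 0.786, 0.003]
contact_force: [-0.0, -0.1, -0.4]
gripper_width: 0.404
grasp_force: 0.0
t: 18.95
eef_pos: [0.7082, 0.01, 0.323]
tool_rot: [-0.002, 0.618, 0.786, -0.0]
contact_force: [0.1, -0.2, -0.3]
gripper_width: 0.396
grasp_force: 0.0
t: 19.08
eef_pos: [0.7066, 0.011, 0.3247]
tool_rot: [-0.001, 0.618, 0.786, -0.0]
contact_force: [0.6, 0.8, -0.5]
gripper_width: 0.398
grasp_force: 0.0
```

```bash
python3 -m creep '[[-0.2,3,0,-30,0,0,0],[-0.2,0,0,-40,0,0,0],[-0.2,0,0,-20,0,0,0],[-0.2,0,0,0,0,0,0]]'; python3 -m creep '[[-1,0,0,0,0,0,0],[-1,0,0,0,0,0,0],[-1,0,0,0,0,0,0],[-1,0,0,0,0,0,0]]' 30
```

```text
t: 19.58
eef_pos: [0.7092, 0.0102, 0.2346]
tool_rot: [-0.001, 0.618, 0.786, -0.001]
contact_force: [0.3, 1.3, 1.0]
gripper_width: 0.395
grasp_force: 0.0
t: 20.08
eef_pos: [0.7108, 0.0105, 0.2378]
tool_rot: [0.001, 0.618, 0.786, 0.001]
contact_force: [-3.4, -0.3, 6.1]
gripper_width: 0.102
grasp_force: 29.6
```

```bash
python3 -m creep '[[-1,-9,-2.1,2.6,0,0,0],[-1,-18.1,-4.3,3.9,0,0,0],[-1,-18.4,-4.4,2,0,0,0],[-1,-18.5,-4.4,0.1,0,0,0],[-1,0,0,0,0,0,0]]'; python3 -m creep '[[-1,-18.4,-4.4,-1.8,0,0,0],[-1,-18.1,-4.3,-3.7,0,0,0],[-1,-17.7,-4.2,-5.5,0,0,0],[-1,0,0,0,0,0,0]]'; python3 -m creep '[[-1,-8.5,-2,-3.5,0,0,0],[-1,-8.5,-2,-3.8,0,0,0],[-1,-8,-2,-4.3,0,0,0],[-1,0,0,0,0,0,0]]'
```

```text
t: 20.7
eef_pos: [0.646, -0.0046, 0.2455]
tool_rot: [0.001, 0.618, 0.786, 0.001]
contact_force: [0.3, 1.4, 4.0]
gripper_width: 0.095
grasp_force: 30.8
t: 21.2
eef_pos: [0.5917, -0.0173, 0.2333]
tool_rot: [-0.0, 0.618, 0.786, -0.0]
contact_force: [-0.7, 1.5, 2.2]
gripper_width: 0.102
grasp_force: 31.2
t: 21.7
eef_pos: [0.5659, -0.0235, 0.2209]
tool_rot: [-0.001, 0.618, 0.786, -0.001]
contact_force: [-0.7, 4.3, -0.0]
gripper_width: 0.101
grasp_force: 31.3
```

```bash
python3 -m creep '[[-1,-3.9,-0.9,-2.6,0,0,0],[-1,0,0,0,0,0,0]]'; python3 -m creep '[[-1,-3,-0.7,-2,0,0,0],[-1,0,0,0,0,0,0]]';python3 -m creep '[[-1,-1.5,-0.4,-1,0,0,0],[-1,0,0,0,0,0,0]]';python3 -m creep '[[-1,-1.5,-0.4,-1.1,0,0,0],[-1,0,0,0,0,0,0]]'
```

```text
t: 21.95
eef_pos: [0.5629, -0.0242, 0.2191]
tool_rot: [-0.0, 0.618, 0.786, -0.0]
contact_force: [-1.5, 4.9, 1.6]
gripper_width: 0.101
grasp_force: 31.5
t: 22.2
eef_pos: [0.56, -0.0249, 0.2173]
tool_rot: [-0.0, 0.618, 0.786, 0.0]
contact_force: [-2.6, 5.2, 3.4]
gripper_width: 0.103
grasp_force: 31.6
t: 22.45
eef_pos: [0.5585, -0.0253, 0.2162]
tool_rot: [-0.0, 0.618, 0.786, 0.0]
contact_force: [-2.9, 4.7, 2.0]
gripper_width: 0.104
grasp_force: 31.7
t: 22.7
eef_pos: [0.5569, -0.0257, 0.2152]
tool_rot: [-0.0, 0.618, 0.786, -0.0]
contact_force: [-3.2, 4.8, 3.1]
gripper_width: 0.103
grasp_force: 31.8
```

```bash
python3 -m creep '[[-1,-1.2,-0.3,-0.8,0,0,0],[-1,0,0,0,0,0,0]]';python3 -m creep '[[-1,-1.2,-0.3,-0.8,0,0,0],[-1,0,0,0,0,0,0]]';python3 -m creep '[[-1,-1.2,-0.3,-0.8,0,0,0],[-1,0,0,0,0,0,0]]'
python3 - <<'E'
from h import *
im,d=read_camera("side");W=tocase(pts("side",d))*1000
x,y,Z=W[...,0],W[...,1],W[...,2]
m=(x>-20)&(x<50)&(y<0)&(y>-85)&(Z>110)&(Z<190)
q=W[m];b=np.polyfit(q[:,2],q[:,0],1);print("lid",b,"angle",np.pi/2+np.arctan(b[0]),"x at z70",np.polyval(b,70),m.sum())
m=(x>-80)&(x<60)&(abs(y)<95)&(Z>80)&(Z<190);q=W[m];print(np.round(np.percentile(q,[1,50,99],axis=0)))
cv2.imwrite("pics/s7.png",cv2.resize(im[90:270,200:380,::-1],None,fx=3.3,fy=3.3))
E
```

```text
t: 22.95
eef_pos: [0.5557, -0.0259, 0.2144]
tool_rot: [-0.0, 0.618, 0.786, -0.0]
contact_force: [-2.9, 5.3, 4.3]
gripper_width: 0.103
grasp_force: 31.8
t: 23.2
eef_pos: [0.5546, -0.0262, 0.2137]
tool_rot: [-0.0, 0.618, 0.786, 0.0]
contact_force: [-2.6, 4.9, 3.4]
gripper_width: 0.104
grasp_force: 31.8
t: 23.45
eef_pos: [0.5537, -0.0264, 0.2131]
tool_rot: [-0.0, 0.618, 0.786, 0.0]
contact_force: [-4.0, 5.2, 3.6]
gripper_width: 0.098
grasp_force: 31.8
lid [ -0.69914195 123.36728754] angle 0.960646467533962 x at z70 74.42735108874774 34
[[-12. -90.  81.]
 [ -5.  69. 128.]
 [ 59.  85. 179.]]
```

View pics/s7.png

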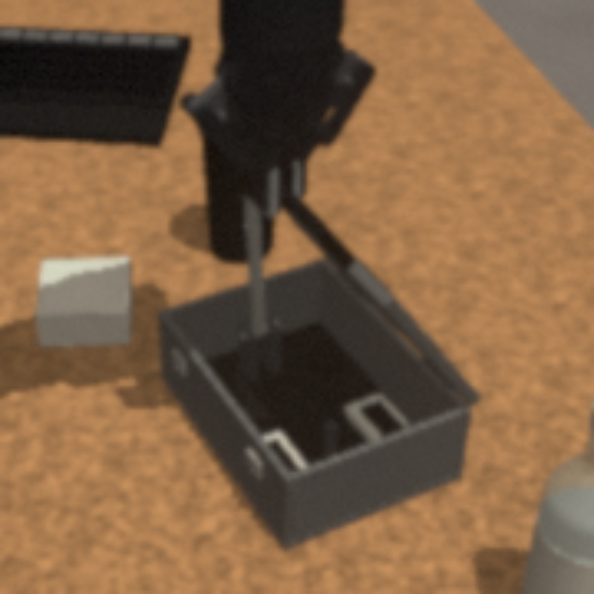

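The lid sits near 0.96–0.97, the stay upright at (255,260) with its tip right at the lid's underside. A few more small steps to feel the support.

```bash
python3 -m creep '[[-1,-1.2,-0.3,-0.9,0,0,0],[-1,0,0,0,0,0,0]]';python3 -m creep '[[-1,-1.2,-0.3,-0.9,0,0,0],[-1,0,0,0,0,0,0]]';python3 -m creep '[[-1,-1.2,-0.3,-0.9,0,0,0],[-1,0,0,0,0,0,0]]'
```

```text
t: 23.75
eef_pos: [0.5534, -0.0265, 0.2128]
tool_rot: [0.001, 0.618, 0.786, 0.001]
contact_force: [-1.2, 4.9, 6.6]
gripper_width: 0.102
grasp_force: 32.0
t: 24.0
eef_pos: [0.5531, -0.0266, 0.2126]
tool_rot: [0.001, 0.618, 0.786, 0.002]
contact_force: [-0.8, 5.3, 7.9]
gripper_width: 0.1
grasp_force: 32.2
t: 24.25
eef_pos: [0.5529, -0.0266, 0.2124]
tool_rot: [0.002, 0.618, 0.786, 0.003]
contact_force: [1.0, 6.6, 10.4]
gripper_width: 0.099
grasp_force: 32.4
```

```bash
python3 -m creep '[[-1,2,0.5,1.5,0,0,0],[-0.6,0,0,0,0,0,0],[-0.3,0,0,0,0,0,0],[-0.3,0,0,0,0,0,0]]'; python3 -m creep '[[-0.3,0,0,8,0,0,0],[-0.3,0,0,15,0,0,0],[-0.3,0,0,30,0,0,0],[-0.3,0,0,50,0,0,0],[-0.3,0,0,40,0,0,0]]'; python3 -m creep '[[-0.3,-40,0,10,0,0,0],[-0.3,-40,0,0,0,0,0],[-0.3,-20,0,0,0,0,0],[-0.3,0,0,0,0,0,0],[-0.3,0,0,0,0,0,0]]'
python3 - <<'E'
from h import *
im,d=read_camera("side");W=tocase(pts("side",d))*1000
x,y,Z=W[...,0],W[...,1],W[...,2]
m=(x>-20)&(x<50)&(y<0)&(y>-85)&(Z>110)&(Z<190)
q=W[m];b=np.polyfit(q[:,2],q[:,0],1);print("lid angle",np.pi/2+np.arctan(b[0]),m.sum())
m=(x>-15)&(x<5)&(y>50)&(y<85)&(Z>80)&(Z<165);q=W[m];print("stay tilt",np.polyfit(q[:,2],q[:,1],1))
Wo=pts("side",np.load("pics/side0.npz")["d"]);Wn=W*0+pts("side",d)
for nm,(u,v) in dict(mug=(273,140),notes=(226,180),mouse=(293,290),bottle=(377,250)).items(): print(nm,np.round(Wn[v,u]-Wo[v,u],3))
cv2.imwrite("pics/s8.png",cv2.resize(im[70:320,170:420,::-1],None,fx=2.4,fy=2.4))
E
```

```text
t: 24.75
eef_pos: [0.5518, -0.0284, 0.211]
tool_rot: [-0.0, 0.618, 0.786, -0.0]
contact_force: [0.3, -0.8, -0.3]
gripper_width: 0.352
grasp_force: 0.0
t: 25.38
eef_pos: [0.5523, -0.0272, 0.3577]
tool_rot: [0.001, 0.618, 0.786, 0.001]
contact_force: [1.2, -0.3, -0.6]
gripper_width: 0.351
grasp_force: 0.0
t: 26.0
eef_pos: [0.4528, -0.0274, 0.3652]
tool_rot: [0.001, 0.618, 0.786, 0.0]
contact_force: [-0.1, 0.7, -0.7]
gripper_width: 0.351
grasp_force: 0.0
lid angle 0.9610599089851457 35
stay tilt [ 0.11899095 56.31650945]
mug [-0.032 -0.12   0.079]
notes [ 0.     0.001 -0.   ]
mouse [-0.    -0.001  0.002]
bottle [ 0.001  0.001 -0.001]
```

View pics/s8.png

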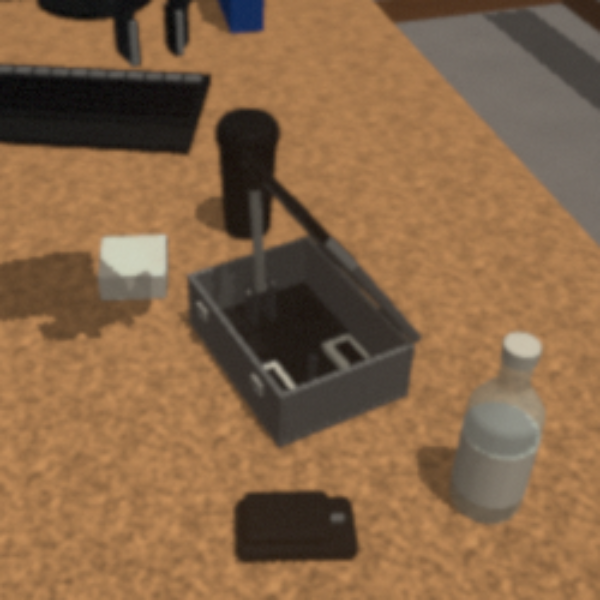

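The lid rests on the stay at about 0.96, the stay is on its stop (tilt 0.12 past upright), and the gripper is clear at the top of the picture. The notes, mouse and bottle read unmoved. The mug at (248,170) stands where it was: its pixel now hits the lid handle and stay in front of it, which explains the depth difference.

```bash
python3 -c "
from station import *
print(hand_in())"
```

```text
the job is handed in; nothing more can be done
None
```

The job is handed in: the lid rests propped on the stay's tip at about 0.96 rad, the stay stands against its stop, and the gripper is clear. The notes, mouse and bottle measured unmoved, while the mug, partly hidden by the lid, was only checked by eye and looks where it was.

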